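# Push a lid into the corner stop and swing the gate shut

## Task

With your fingertips, push the round grey lid that lies in front of the open aluminium corner stop along the plywood board until its rim rests against both bars. Then push the red gate fully shut behind it and move clear. Keep the lid flat on the board the whole time, never lifting it, and leave the spare lid, the tin and the other parts lying about where they are.

Things in the scene. Friction and masses are not known exactly. Their poses are not given: they have to be found in the camera images.
- work_lid: the lid to push: loose round grey sheet lid, 160 mm across, about 0.24 kg. Rim 2 mm thick, too thin to push on; a flat-sided handle stands at its centre, 40 mm along the lid's x, 78 mm along its y, top 19 mm above the board. At the start the handle's long side is within 30 degrees of square to the corner stop's x. Origin: centre of the underside, on the board; z up
- corner_stop: fixed V of two aluminium bars 16 mm high. Origin: on top of the board (12 mm above the bench), where the lid's centre lies when its rim touches both bars. +x points from the open mouth into the V (push direction), z up. Rim touches the bars at 55 degrees either side of +x; mouth 240 mm wide at x = -30 mm. The lid starts at x = -130 to -200, y = -35 to 20 mm; the gate's hinge is at x = -40, y = 115 mm
- gate (a joint): angle of the red gate about its upright hinge, rad. 0 = fully shut, against its end stop, lying across the mouth with 4 mm to spare to a seated lid; grows as it swings open, away from the lid (clockwise seen from above). Starts between 1.2 and 1.55 open. Stays where it is left; light friction, under 1 N at its end
- gate_hinge (a point): point on the gate's hinge axis, 13 mm above the board. Its frame turns with the gate: x points along the gate to its free end, z up; so shutting moves the gate towards its own +y (counter-clockwise from above)
- gate_end (a point): middle of the gate's free end, 120 mm from the hinge axis, 13 mm above the board; frame as gate_hinge. The gate is a straight bar 12 mm thick, from 1 to 25 mm above the board (hub 30 mm high with a nut to 34 mm). To shut it, push on its -y face
- spare_lid: bystander: another lid of the same kind, 160 mm across, lying to the right. Origin: centre of the underside
- tin: bystander: green and white solvent tin with black cap, 66 mm across, 134 mm high, on the right. Origin: centre of the underside
- shield_b: bystander: curved black steel shield, 130 x 128 x 36 mm, on the left. Origin: centre of the underside
- grille_b: bystander: slotted black grille plate, 40 x 134 x 8 mm, loose on the left of the board. Origin: centre of the underside

How it is judged:
By the outcome, as a careful person would: the job done as asked, in the order asked, and still so for the second after the job is handed in, with the robot touching nothing.
It also fails if it takes over 62 s, if anything falls off the work surface, if the arm or the gripper's body presses on something with over 40 N, if the wrist force passes 120 N, or if a joint passes its speed limit or range.

## Robot

A 6-joint arm with a two-finger parallel gripper is mounted at the origin on a cart in front of the work surface, level with it; the furniture and walls round the work are solid. World frame = base frame: x ahead of the robot, y to its left, z up, the work surface at z = 0. Lengths are in m, angles in rad, forces in N, time in s.
With the tool pointing down it reaches from about 0.35 to 0.875 m from the base axis. Payload 4.2 kg.
Tool frame: the origin (TCP) lies on the centre line of the jaws, within the pads' length; the fingertips stand 14 mm ahead of it and the grasp point (between the pads) lies 5 mm behind it; z points along the fingers, y is the line along which they close (so a half turn about z gives the same grasp; the last joint's range is limited). The gripper opens to 85 mm and grips with 20 to 120 N. Pads are 22 mm wide; open, the fingers measure 114 mm over their backs; the gripper's body (76 mm by 85 mm) begins 54 mm behind the grasp point. The pads swing forward as they close: fully open they stand 13 mm farther back than shut.
Start: joints at [-0.909, 0.385, 0.008, 0, -1.194, -0.259], TCP at [0.245, -0.575, 0.245] pointing down, gripper open.
Joint ranges: [-3.14, 3.14], [-1.21, 2.06], [-1.07, 1.41], [-3.16, 2.05], [-2.99, -0.16], [-3.1, 3.1]. Speed limits (rad/s): [2.79, 2.79, 3.14, 3.14, 3.14, 3.14].

## Interface

Orientations are given as a unit quaternion [w, x, y, z].
In Python, from rig import robot gives the robot as it stands.
- The arm moves only by the tool apply_moves, never from a script. Its argument "moves" is a list of rows, each a list of 6 numbers: the shift along the world's x, y, z in units of 0.05 m (1.0 is 0.05 m), then the turn, a rotation vector about the world's x, y, z in units of 90 degrees (1.0 is 90 degrees). In form: [[dx, dy, dz, ax, ay, az], ...]. A call has 1 to 8 rows; each row shifts and turns the commanded pose from where the row before left it; what a row does not reach is not made up. A row lasts 1/10 s, in which the tool goes at most 50 mm and 8.59 degrees, less where a joint would pass 70% of its speed; a pose out of reach is approached as far as the arm can. A call with a number of a shift or a turn outside -1 to 1 is refused whole. A call with a gripper value outside its range is refused whole. "fingers" is the closure, from 0 (fully open) to 1 (shut), set as the call begins (left out, the last holds). The fingers move at their own pace and stop on an object; "force" is the grip in N (left out, the last holds). Time passes only in rows, so rows that do not move let the fingers close. It gives the time, the measured TCP pose, the force, the opening and the grip force at its end, in the units of the state.
- robot.get_obs(): the state, without advancing time (a new reading comes with each control period).
- robot.camera(name): name is "scene" or "top" or "wrist"; returns a dict with "img" (480x640x3 uint8, red, green, blue), "depth" (480x640 float32, m along the optical axis (not along the pixel's ray), 0 where there is no reading), "K" (3x3 intrinsics, pixels), "k1" (the pictures are not rectified: a ray, as slopes to the right and down, at radius r is drawn at 1 + k1 r^2 times it, then the intrinsics apply), "eye" and "attitude" of the camera in the world. Camera axes: x right, y up, looking along -z (the intrinsics and any distortion apply to the point x, -y, -z); pixel columns grow to the right and rows downward; lengths in m; the calibration is good to about 2 mm. A picture is of the moment at which its call begins.
- robot.finish_job(): hands the job in; it is judged then, once.
The state is a dict: "t": time; "q": joint angles; "qvel": joint speeds; "joint_efforts": joint torques, N m; "tool_pos": TCP position; "tool_rot": TCP orientation; "force": force on the tool from outside, world axes, zero at the start; "ft_torque": the same for the moment, N m; "opening": finger opening in m; "finger_force": force on a finger pad.
Only numpy, scipy, OpenCV 4.12 (cv2) and the standard library are available. Lean on these libraries where they do the work, as an engineer would, in place of code of your own. Each camera call takes 0.05 s, during which the arm holds its last target. There are 200 camera calls.

## Working session

There is one attempt and no reset: what is moved stays moved. The work goes in short steps, Python scripts to look and compute and a tool call to move; the robot and the scene stay as the last step left them, time stands still between calls to the robot, and variables do not carry over. Pictures are saved under pics/ and viewed, at most 10 in all, crops included, and the job is handed in when it is done.

Besides the shell and the picture viewer there is one more tool, called after "Emit:" as a command line: name --pt "numbers of a row" for each row, then --argument value for the rest. apply_moves: Moves the arm, as the interface text tells. Shifts and turns lie within -1 to 1; 1 stands for 0.05 m of shift or 90 degrees of turn. Its arguments: {"type":"object","properties":{"moves":{"type":"array","items":{"type":"array","items":{"type":"number"}}},"fingers":{"type":"number"},"force":{"type":"number"}},"required":["moves"]}

```bash
mkdir -p pics; cat > h.py <<'E'
import numpy as np, cv2
from scipy.spatial.transform import Rotation as R
from rig import robot
def cam(n):
    c=robot.camera(n); return c
def rot(c):
    a=np.array(c["attitude"],float)
    return a if a.shape==(3,3) else R.from_quat(a[[1,2,3,0]]).as_matrix()
def ray(c,uv):
    K=np.array(c["K"]); uv=np.atleast_2d(np.array(uv,float))
    d=(uv-[K[0,2],K[1,2]])/[K[0,0],K[1,1]]
    s=d.copy()
    for _ in range(20): s=d/(1+c["k1"]*(s**2).sum(1,keepdims=True))
    return np.c_[s[:,0],-s[:,1],-np.ones(len(s))]@rot(c).T
def onz(c,uv,z):
    r=ray(c,uv); e=np.array(c["eye"]); return e+r*((z-e[2])/r[:,2])[:,None]
def ondepth(c,uv):
    r=ray(c,uv); uv=np.atleast_2d(uv).astype(int)
    return np.array(c["eye"])+r*c["depth"][uv[:,1],uv[:,0]][:,None]
def save(c,f): cv2.imwrite("pics/"+f,c["img"][:,:,::-1])
E
python3 - <<'E'
from h import *
import pickle
for n in("top","scene"):
    c=cam(n);save(c,n+"0.png");pickle.dump(c,open(n+"0.pkl","wb"));print(n,c["eye"],c["attitude"],c["k1"],c["K"])
o=robot.get_obs();print(o)
E
```

```text
top [0.25970781 0.06357795 1.68878401] [ 0.70897196  0.06804879 -0.06661571 -0.69877784] -0.11943866448840453 [[553.23147716   0.         317.31052514]
 [  0.         553.23147716 231.110273  ]
 [  0.           0.           1.        ]]
scene [-0.0101412   0.86606677  1.13227563] [-0.29953098 -0.11235392  0.34367658  0.882918  ] 0.012303433258723245 [[542.99463703   0.         320.71614111]
 [  0.         542.99463703 243.86037874]
 [  0.           0.           1.        ]]
{'t': 0.1, 'q': array([-9.09414193e-01,  3.85464094e-01,  6.77781565e-03, -3.98064881e-04,
       -1.19399593e+00, -2.58574245e-01]), 'qvel': array([ 0.00060361, -0.00230633,  0.00320964,  0.00051736, -0.0001434 ,
        0.00098442]), 'joint_efforts': array([-6.44721204e-04, -3.93317771e+01,  1.88928902e+01,  4.19793740e+00,
       -2.57624757e-03,  9.26406386e-06]), 'tool_pos': array([ 0.2448081 , -0.57453462,  0.24435182]), 'tool_rot': array([-2.52826919e-04, -1.99973076e-01,  9.79800921e-01,  9.27061671e-04]), 'force': array([0.00944881, 0.11876656, 0.50624765]), 'ft_torque': array([-0.06105604,  0.02603876, -0.01986184]), 'finger_force': 0.0, 'opening': 0.08507122238873}
```

View pics/top0.png

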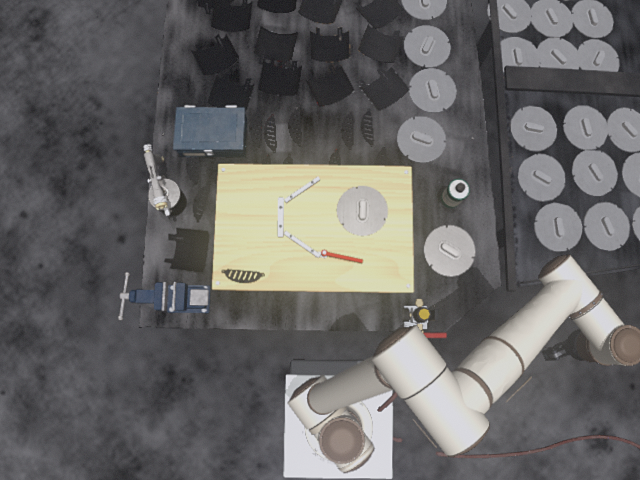

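The board is at columns 215–412, rows 165–292. The stop is at about (280,215) and opens to the right (world −y), the lid is at (362,210) and the red gate runs from (322,253) to (362,261). Next I'll make a rectified close-up.

```bash
cat >> h.py <<'E'
def ortho(c,z,x0,x1,y0,y1,s=0.001):
    # image up=+x, left=+y
    X,Y=np.meshgrid(np.arange(x1,x0,-s),np.arange(y1,y0,-s),indexing='ij')
    P=np.stack([X,Y,np.full(X.shape,z)],-1)-np.array(c["eye"])
    p=P@rot(c); a=p[...,0]/-p[...,2]; b=-p[...,1]/-p[...,2]; f=1+c["k1"]*(a*a+b*b)
    K=np.array(c["K"])
    return cv2.remap(c["img"],(K[0,0]*a*f+K[0,2]).astype(np.float32),(K[1,1]*b*f+K[1,2]).astype(np.float32),cv2.INTER_CUBIC)
E
python3 - <<'E'
from h import *
import pickle
c=pickle.load(open("top0.pkl","rb"))
print(ondepth(c,[[362,210],[340,195],[280,215],[322,253],[362,261],[230,180],[400,280],[450,250],[457,190]]).round(4))
im=ortho(c,0.026,0.40,0.86,-0.42,0.24,0.001)
im=cv2.resize(im,None,fx=1.2,fy=1.2);cv2.imwrite("pics/o0.png",im[:,:,::-1])
E
```

```text
[[ 0.6475 -0.0671  0.0329]
 [ 0.7002 -0.      0.0091]
 [ 0.6303  0.1852  0.0229]
 [ 0.5108  0.0542  0.0414]
 [ 0.4885 -0.0665  0.0397]
 [ 0.7448  0.3479  0.0084]
 [ 0.4348 -0.1837  0.0183]
 [ 0.53   -0.3413  0.0115]
 [ 0.6914 -0.3411  0.123 ]]
```

View pics/o0.png

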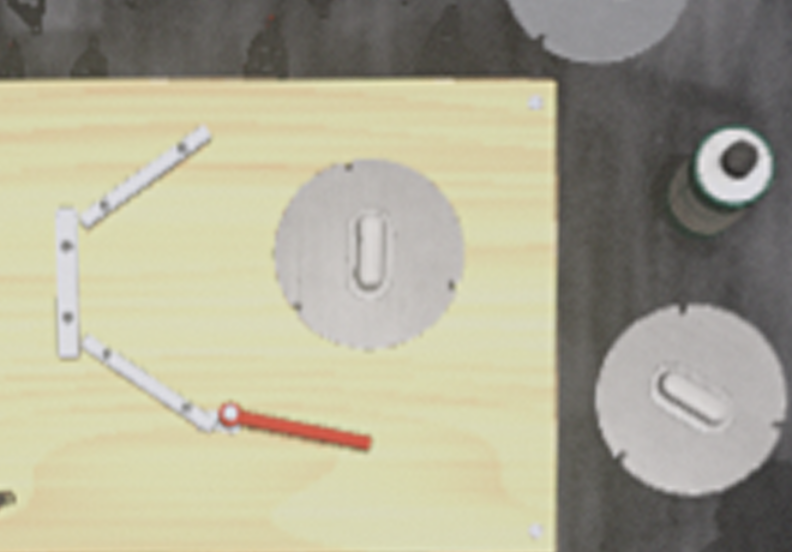

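Emit:
apply_moves --pt "0.51 0.56 0 0 0 0.053" --pt "0.51 0.56 0 0 0 0.053" --pt "0.51 0.56 0 0 0 0.053" --pt "0.51 0.56 0 0 0 0.053" --pt "0.51 0.56 0 0 0 0.053" --pt "0.51 0.56 0 0 0 0.053" --pt "0.51 0.56 0 0 0 0.053" --pt "0.51 0.56 0 0 0 0.053" --fingers 1

```text
t: 0.9
tool_pos: [0.4497, -0.3495, 0.245]
tool_rot: [-0.0, -0.511, 0.86, 0.0]
force: [-0.1, 0.1, -0.1]
opening: 0.0004
finger_force: 0.0
```

Emit:
apply_moves --pt "0.51 0.56 0 0 0 0.053" --pt "0.51 0.56 0 0 0 0.053" --pt "0.51 0.56 0 0 0 0.053" --pt "0.51 0.56 0 0 0 0.053" --pt "0.51 0.56 0 0 0 0.053" --pt "0.51 0.56 0 0 0 0.053" --pt "0.51 0.56 0 0 0 0.053" --pt "0.51 0.56 0 0 0 0.053"

```text
t: 1.7
tool_pos: [0.6536, -0.1256, 0.2447]
tool_rot: [0.0, 0.764, -0.645, -0.0]
force: [0.2, -0.8, 0.2]
opening: 0.0001
finger_force: 0.0
```

```bash
python3 - <<'E'
from h import *
import pickle
c=cam("wrist");save(c,"w0.png");pickle.dump(c,open("w0.pkl","wb"))
im=ortho(c,0.031,0.50,0.78,-0.20,0.14,0.0005)
cv2.imwrite("pics/ow0.png",im[:,:,::-1])
print(c["eye"])
E
```

```text
[ 0.66445418 -0.19743346  0.37348796]
```

View pics/ow0.png

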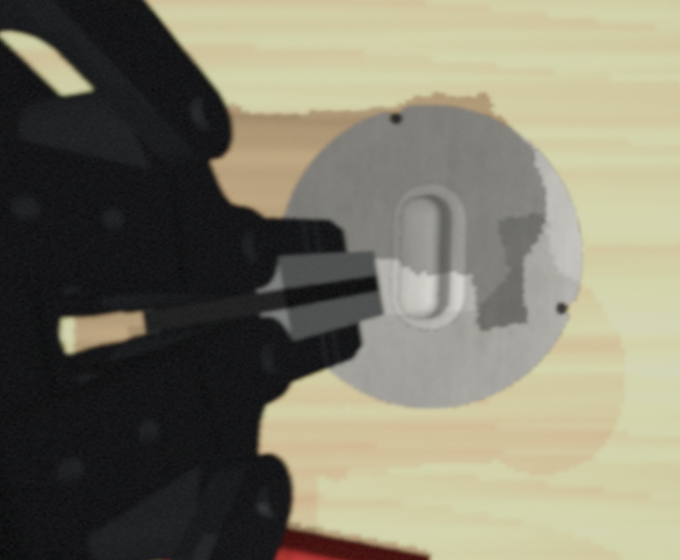

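The handle top is at about (423,258) in the crop, which puts the lid centre near (0.651, −0.070). The closed fingers are just to its −y side. Next I'll descend behind the handle.

Emit:
apply_moves --pt "0.12 0.02 -0.5 0 0 0" --pt "0 0 -0.6 0 0 0" --pt "0 0 -0.7 0 0 0" --pt "0 0 -0.7 0 0 0" --pt "0 0 -0.7 0 0 0" --pt "0 0 -0.5 0 0 0" --pt "0 0 -0.3 0 0 0" --pt "0 0 -0.1 0 0 0"

```text
t: 2.55
tool_pos: [0.6579, -0.1261, 0.0382]
tool_rot: [0.001, 0.763, -0.647, -0.001]
force: [0.7, 0.3, -0.4]
opening: 0.0002
finger_force: 0.0
```

Emit:
apply_moves --pt "0 0 -0.08 0 0 0" --pt "0 0 -0.04 0 0 0" --pt "0 0 0 0 0 0"

```text
t: 2.85
tool_pos: [0.6596, -0.126, 0.0353]
tool_rot: [-0.001, 0.763, -0.647, 0.001]
force: [-0.8, 0.1, -0.4]
opening: 0.0003
finger_force: 0.0
```

Emit:
apply_moves --pt "-0.015 0.1 -0.03 0 0 0" --pt "-0.015 0.1 0 0 0 0" --pt "-0.015 0.1 0 0 0 0" --pt "-0.015 0.1 0 0 0 0" --pt "-0.015 0.1 0 0 0 0" --pt "-0.015 0.1 0 0 0 0" --pt "-0.015 0.1 0 0 0 0" --pt "-0.015 0.1 0 0 0 0"

```text
t: 3.65
tool_pos: [0.6531, -0.0857, 0.0329]
tool_rot: [0.0, 0.763, -0.647, 0.0]
force: [0.9, -1.0, -0.6]
opening: 0.0002
finger_force: 0.6
```

Emit:
apply_moves --pt "-0.015 0.1 0 0 0 0" --pt "-0.015 0.1 0 0 0 0" --pt "-0.015 0.1 0 0 0 0" --pt "-0.015 0.1 0 0 0 0" --pt "-0.015 0.1 0 0 0 0" --pt "-0.015 0.1 0 0 0 0" --pt "-0.015 0.1 0 0 0 0" --pt "0 0 0 0 0 0"

```text
t: 4.45
tool_pos: [0.6476, -0.0501, 0.0328]
tool_rot: [-0.0, 0.763, -0.647, -0.0]
force: [0.3, 0.3, -0.5]
opening: 0.0002
finger_force: 0.0
```

```bash
python3 - <<'E'
from h import *
c=cam("wrist");print(c["eye"])
im=ortho(c,0.014,0.46,0.78,-0.14,0.26,0.00055)
cv2.imwrite("pics/ow1.png",im[:,:,::-1])
E
```

```text
[ 0.65813821 -0.12195589  0.16157246]
```

View pics/ow1.png

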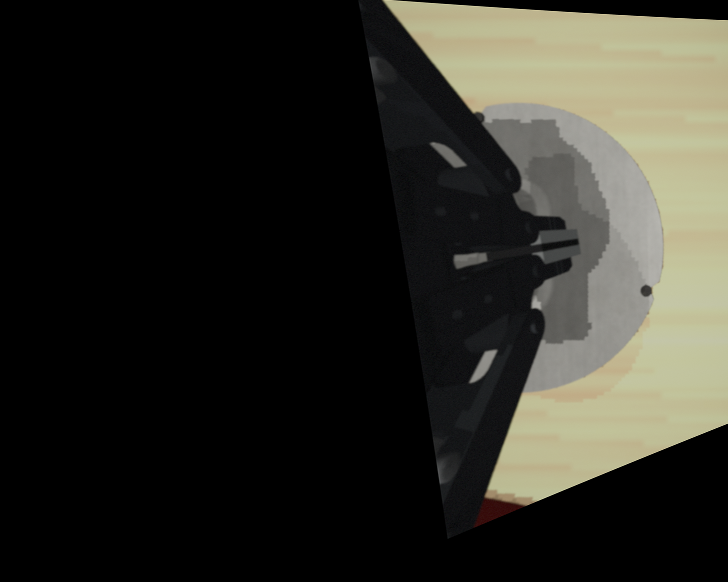

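The lid centre is now at about pixel (519,247), i.e. (0.644, −0.026), and it is tracking straight. I'll keep going.

Emit:
apply_moves --pt "-0.015 0.1 0 0 0 0" --pt "-0.015 0.1 0 0 0 0" --pt "-0.015 0.1 0 0 0 0" --pt "-0.015 0.1 0 0 0 0" --pt "-0.015 0.1 0 0 0 0" --pt "-0.015 0.1 0 0 0 0" --pt "-0.015 0.1 0 0 0 0" --pt "-0.015 0.1 0 0 0 0"

```text
t: 5.3
tool_pos: [0.6417, -0.0105, 0.0328]
tool_rot: [0.0, 0.763, -0.647, -0.0]
force: [0.0, 0.3, 0.8]
opening: 0.0003
finger_force: 0.6
```

Emit:
apply_moves --pt "-0.015 0.1 0 0 0 0" --pt "-0.015 0.1 0 0 0 0" --pt "-0.015 0.1 0 0 0 0" --pt "-0.015 0.1 0 0 0 0" --pt "-0.015 0.1 0 0 0 0" --pt "-0.015 0.1 0 0 0 0" --pt "-0.015 0.1 0 0 0 0" --pt "-0.015 0.1 0 0 0 0"

```text
t: 6.1
tool_pos: [0.6357, 0.0294, 0.0328]
tool_rot: [0.0, 0.763, -0.647, 0.0]
force: [0.6, -2.2, 0.8]
opening: 0.0001
finger_force: 0.7
```

Emit:
apply_moves --pt "-0.015 0.1 0 0 0 0" --pt "-0.015 0.1 0 0 0 0" --pt "-0.01 0.07 0 0 0 0" --pt "-0.005 0.05 0 0 0 0"

```text
t: 6.5
tool_pos: [0.6334, 0.0454, 0.0328]
tool_rot: [0.0, 0.763, -0.647, -0.0]
force: [0.6, -1.6, -0.3]
opening: 0.0
finger_force: 0.7
```

```bash
python3 - <<'E'
from h import *
c=cam("wrist");print(c["eye"])
im=ortho(c,0.014,0.49,0.77,-0.0,0.24,0.0005)
cv2.imwrite("pics/ow2.png",im[:,:,::-1])
E
```

```text
[ 0.64389128 -0.02643684  0.161617  ]
```

View pics/ow2.png

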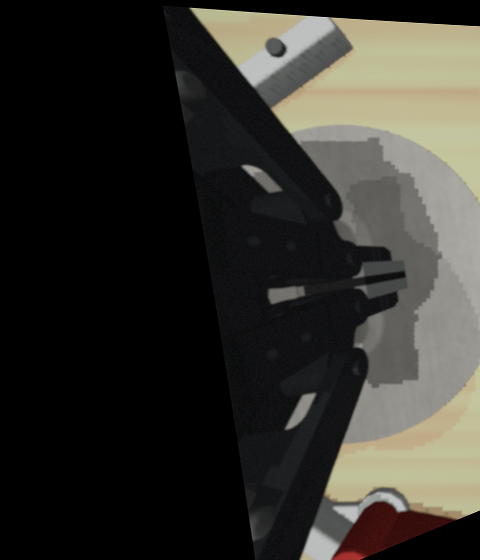

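The lid is centred on the stop's axis (rim rows 124–444, so x≈0.628), with about 17 mm to go. I'll creep in while watching the force.

Emit:
apply_moves --pt "-0.004 0.05 0 0 0 0" --pt "-0.004 0.05 0 0 0 0" --pt "0 0.05 0 0 0 0" --pt "0 0.05 0 0 0 0" --pt "0 0.04 0 0 0 0" --pt "0 0.02 0 0 0 0" --pt "0 0.02 0 0 0 0"

```text
t: 7.25
tool_pos: [0.6331, 0.0591, 0.0328]
tool_rot: [0.0, 0.763, -0.647, -0.0]
force: [0.8, -1.7, 0.8]
opening: -0.0001
finger_force: 0.8
```

Emit:
apply_moves --pt "0 0.02 0 0 0 0" --pt "0 0.02 0 0 0 0"

```text
t: 7.45
tool_pos: [0.6331, 0.0611, 0.0328]
tool_rot: [0.0, 0.763, -0.647, -0.0]
force: [0.1, -1.7, -0.0]
opening: -0.0003
finger_force: 0.8
```

Emit:
apply_moves --pt "0 0.02 0 0 0 0" --pt "0 0.02 0 0 0 0"

```text
t: 7.65
tool_pos: [0.6331, 0.0631, 0.0328]
tool_rot: [-0.0, 0.763, -0.647, 0.0]
force: [-0.0, -1.6, 1.3]
opening: 0.0003
finger_force: 0.7
```

Emit:
apply_moves --pt "0 0.02 0 0 0 0" --pt "0 0.02 0 0 0 0"

```text
t: 7.85
tool_pos: [0.6331, 0.0651, 0.0328]
tool_rot: [0.0, 0.763, -0.647, -0.0]
force: [-1.2, -1.4, 0.1]
opening: 0.0003
finger_force: 0.7
```

Emit:
apply_moves --pt "0 0.02 0 0 0 0" --pt "0 0.02 0 0 0 0"

```text
t: 8.05
tool_pos: [0.6331, 0.0671, 0.0328]
tool_rot: [0.0, 0.763, -0.647, -0.0]
force: [0.4, -2.1, 0.1]
opening: -0.0003
finger_force: 0.7
```

```bash
python3 - <<'E'
from h import *
c=cam("wrist")
a=ortho(c,0.014,0.53,0.73,0.0,0.2,0.0005)
c=cam("top")
b=ortho(c,0.02,0.48,0.73,-0.1,0.2,0.00075)
c=cam("scene")
d=ortho(c,0.014,0.48,0.73,-0.1,0.2,0.00075)
for x in(b,d):print(x.shape)
cv2.imwrite("pics/m3.png",np.hstack([a[:333],b[:333],d[:333]])[:,:800*2,::-1] if 0 else np.vstack([np.hstack([b[:333],d[:333]])])[:,:,::-1])
cv2.imwrite("pics/ow3.png",a[:,:,::-1])
E
```

```text
(334, 401, 3)
(334, 401, 3)
```

View pics/m3.png

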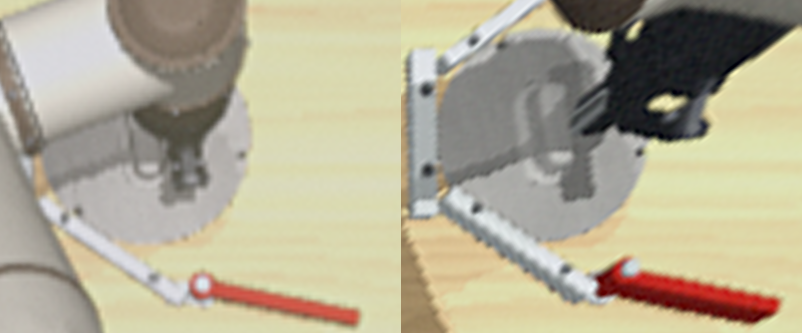

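Both views show the lid's rim within a few millimetres of both bars. I'll creep until the force rises.

Emit:
apply_moves --pt "0 0.02 0 0 0 0" --pt "0 0.02 0 0 0 0"

```text
t: 8.4
tool_pos: [0.6328, 0.0683, 0.0328]
tool_rot: [0.001, 0.763, -0.647, -0.0]
force: [0.9, -6.5, 1.0]
opening: -0.0001
finger_force: 2.9
```

Emit:
apply_moves --pt "0 0.02 0 0 0 0" --pt "0 0.02 0 0 0 0"

```text
t: 8.6
tool_pos: [0.6328, 0.0687, 0.0328]
tool_rot: [0.002, 0.763, -0.647, 0.0]
force: [2.3, -12.0, -0.2]
opening: 0.0001
finger_force: 5.2
```

Emit:
apply_moves --pt "0 0.02 0 0 0 0" --pt "0 0.02 0 0 0 0"

```text
t: 8.8
tool_pos: [0.6328, 0.0691, 0.0328]
tool_rot: [0.003, 0.763, -0.647, 0.001]
force: [3.0, -16.8, 0.9]
opening: -0.0002
finger_force: 7.5
```

Force rose sharply to 17 N, so the lid is seated. I'll back off, lift and move over to the gate's robot side.

Emit:
apply_moves --pt "0 -0.1 0 0 0 0" --pt "0 -0.2 0 0 0 0" --pt "0 -0.2 0 0 0 0" --pt "0 0 0.3 0 0 0" --pt "0 0 0.6 0 0 0" --pt "0 0 0.6 0 0 0" --pt "0 0 0.6 0 0 0"

```text
t: 9.5
tool_pos: [0.6334, 0.0484, 0.1403]
tool_rot: [-0.001, 0.763, -0.647, 0.0]
force: [0.1, 0.2, 0.8]
opening: -0.0002
finger_force: 0.0
```

Emit:
apply_moves --pt "-0.5 -0.27 0 0 0 -0.033" --pt "-0.5 -0.27 0 0 0 -0.033" --pt "-0.5 -0.27 0 0 0 -0.033" --pt "-0.5 -0.27 0 0 0 -0.033" --pt "-0.5 -0.27 0 0 0 -0.033" --pt "-0.5 -0.27 0 0 0 -0.033" --pt "-0.5 -0.27 0 0 0 -0.033" --pt "0 0 0 0 0 0"

```text
t: 10.3
tool_pos: [0.4551, -0.0474, 0.1388]
tool_rot: [0.0, -0.633, 0.774, 0.0]
force: [0.4, 1.0, 0.5]
opening: -0.0001
finger_force: 0.0
```

```bash
python3 - <<'E'
from h import *
import pickle
c=cam("top");pickle.dump(c,open("top4.pkl","wb"))
a=ortho(c,0.028,0.44,0.73,-0.1,0.22,0.0008)
c=cam("scene");pickle.dump(c,open("scene4.pkl","wb"))
b=ortho(c,0.014,0.44,0.73,-0.1,0.22,0.0008)
cv2.imwrite("pics/m4.png",np.hstack([a,b])[:,:,::-1])
E
```

```text
(no output)
```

View pics/m4.png

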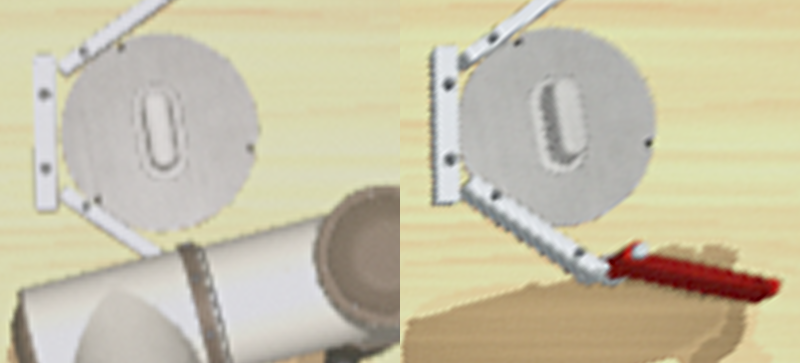

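The lid touches both bars: lid centre about (161,132) in the left view, estimated at (0.6275, 0.091), which agrees with the hinge position. Next I'll descend beside the gate.

Emit:
apply_moves --pt "0 0 -0.4 0 0 0" --pt "0 0 -0.6 0 0 0" --pt "0 0 -0.6 0 0 0" --pt "0 0 -0.35 0 0 0" --pt "0 0 -0.1 0 0 0" --pt "0 0 0 0 0 0"

```text
t: 11.0
tool_pos: [0.459, -0.046, 0.0351]
tool_rot: [-0.0, -0.634, 0.773, -0.0]
force: [-0.8, 0.0, 0.2]
opening: 0.0001
finger_force: 0.0
```

```bash
python3 - <<'E'
import numpy as np
H=np.array([.513,.0496]); a0=-101.3
p=np.array([.4551,-.0474])
for k in range(0,10):
    h=np.radians(a0+min(9.25*k,78)) 
    g=np.array([np.cos(h),np.sin(h)]);n=np.array([-g[1],g[0]])
    q=H+.1*g-.0205*n
    print(k,q.round(4),((q-p)/.05).round(3));p=q
E
```

```text
0 [ 0.4733 -0.0444] [0.364 0.059]
1 [ 0.4889 -0.0496] [ 0.313 -0.103]
2 [ 0.5052 -0.0522] [ 0.325 -0.052]
3 [ 0.5217 -0.0521] [0.329 0.001]
4 [ 0.5379 -0.0494] [0.325 0.054]
5 [ 0.5535 -0.0441] [0.312 0.106]
6 [ 0.568  -0.0364] [0.291 0.155]
7 [ 0.5811 -0.0264] [0.262 0.199]
8 [ 0.5925 -0.0145] [0.227 0.239]
9 [ 0.5967 -0.0088] [0.086 0.114]
```

Emit:
apply_moves --pt "0.143 0.015 0 0 0 0" --pt "0.143 0.015 0 0 0 0" --pt "0.156 -0.051 0 0 0 0.051" --pt "0.156 -0.051 0 0 0 0.051" --pt "0.162 -0.026 0 0 0 0.051" --pt "0.162 -0.026 0 0 0 0.051" --pt "0.165 0 0 0 0 0.051" --pt "0.165 0 0 0 0 0.051"

```text
t: 11.8
tool_pos: [0.522, -0.0527, 0.0363]
tool_rot: [-0.001, 0.8, -0.6, 0.001]
force: [-0.4, 1.3, -0.7]
opening: 0.0002
finger_force: 0.3
```

Emit:
apply_moves --pt "0.162 0.027 0 0 0 0.051" --pt "0.162 0.027 0 0 0 0.051" --pt "0.156 0.053 0 0 0 0.051" --pt "0.156 0.053 0 0 0 0.051" --pt "0.145 0.078 0 0 0 0.051" --pt "0.145 0.078 0 0 0 0.051"

```text
t: 12.4
tool_pos: [0.5683, -0.0368, 0.0363]
tool_rot: [-0.0, 0.92, -0.392, 0.001]
force: [-0.8, 0.3, -0.2]
opening: -0.0
finger_force: 0.3
```

Emit:
apply_moves --pt "0.131 0.1 0 0 0 0.051" --pt "0.066 0.05 0 0 0 0.026" --pt "0 0 0 0 0 0"

```text
t: 12.7
tool_pos: [0.5785, -0.029, 0.0363]
tool_rot: [-0.001, 0.942, -0.337, 0.001]
force: [0.1, -0.4, -0.1]
opening: -0.0001
finger_force: 0.0
```

Emit:
apply_moves --pt "0.048 0.04 0 0 0 0.02" --pt "0.048 0.042 0 0 0 0.02" --pt "0.047 0.043 0 0 0 0.02" --pt "0.024 0.024 0 0 0 0.01" --pt "0.024 0.024 0 0 0 0.01"

```text
t: 13.2
tool_pos: [0.5865, -0.0206, 0.0353]
tool_rot: [-0.0, 0.961, -0.277, 0.0]
force: [0.1, -0.5, -0.2]
opening: -0.0
finger_force: 0.3
```

Emit:
apply_moves --pt "0.024 0.024 0 0 0 0.01" --pt "0.023 0.024 0 0 0 0.01"

```text
t: 13.4
tool_pos: [0.5888, -0.0182, 0.0353]
tool_rot: [0.0, 0.965, -0.261, -0.0]
force: [-0.7, 0.4, -0.4]
opening: 0.0001
finger_force: 0.3
```

Emit:
apply_moves --pt "0.022 0.025 0 0 0 0.01" --pt "0.022 0.025 0 0 0 0.01"

```text
t: 13.6
tool_pos: [0.591, -0.0157, 0.0353]
tool_rot: [0.0, 0.969, -0.246, -0.0]
force: [-0.9, 0.8, -0.2]
opening: 0.0004
finger_force: 0.3
```

Emit:
apply_moves --pt "0.022 0.025 0 0 0 0.01" --pt "0.01 0.012 0 0 0 0.005"

```text
t: 13.8
tool_pos: [0.5926, -0.0138, 0.0353]
tool_rot: [0.0, 0.972, -0.235, -0.0]
force: [-0.2, 0.1, 0.1]
opening: 0.0001
finger_force: 0.2
```

Emit:
apply_moves --pt "0.01 0.012 0 0 0 0.005" --pt "0.01 0.012 0 0 0 0.005"

```text
t: 14.0
tool_pos: [0.593, -0.0134, 0.0352]
tool_rot: [0.001, 0.974, -0.227, -0.001]
force: [-1.1, -4.7, 1.1]
opening: 0.0003
finger_force: 2.5
```

Emit:
apply_moves --pt "0.01 0.012 0 0 0 0.005" --pt "0.01 0.012 0 0 0 0.005"

```text
t: 14.2
tool_pos: [0.5932, -0.0133, 0.0352]
tool_rot: [0.001, 0.975, -0.22, -0.002]
force: [-1.6, -9.2, 2.1]
opening: -0.0003
finger_force: 4.5
```

The end stop has been reached at the expected angle. I'll back off, lift and check.

Emit:
apply_moves --pt "-0.08 -0.15 0 0 0 0" --pt "-0.15 -0.28 0 0 0 0" --pt "-0.2 -0.4 0 0 0 0" --pt "0 0 0.4 0 0 0" --pt "0 0 0.7 0 0 0" --pt "0 0 0.8 0 0 0" --pt "0 0 0.8 0 0 0" --pt "0 0 0.5 0 0 0"

```text
t: 15.0
tool_pos: [0.5739, -0.0535, 0.1989]
tool_rot: [-0.001, 0.975, -0.22, 0.003]
force: [-0.1, 1.1, -0.2]
opening: 0.0001
finger_force: 0.0
```

Emit:
apply_moves --pt "-0.2 -0.7 0 0 0 0" --pt "-0.2 -0.7 0 0 0 0" --pt "-0.2 -0.7 0 0 0 0" --pt "-0.2 -0.7 0 0 0 0" --pt "-0.2 -0.7 0 0 0 0" --pt "0 0 0 0 0 0"

```text
t: 15.6
tool_pos: [0.5212, -0.2314, 0.1952]
tool_rot: [-0.0, 0.975, -0.223, 0.0]
force: [1.1, 0.0, -0.1]
opening: 0.0
finger_force: 0.0
```

```bash
python3 - <<'E'
from h import *
c=cam("top")
a=ortho(c,0.028,0.44,0.73,-0.1,0.22,0.0008)
b=ortho(cam("scene"),0.014,0.44,0.73,-0.1,0.22,0.0008)
cv2.imwrite("pics/m5.png",np.hstack([a,b])[:,:,::-1])
E
```

```text
(no output)
```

View pics/m5.png

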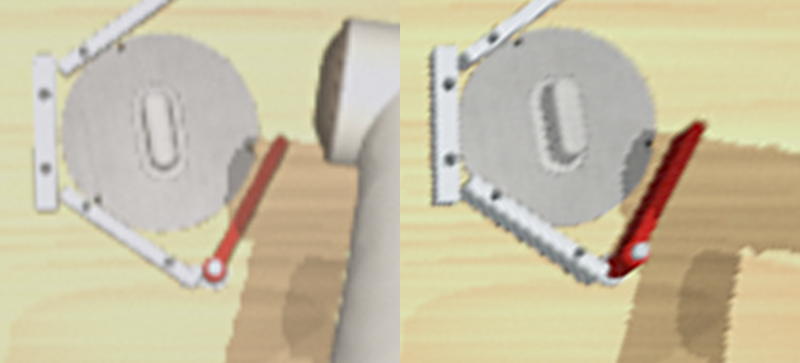

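The gate runs from (215,268) to (283,140), a heading of −28°, against −27.6° expected when shut. The lid hasn't moved and is against both bars, and the arm is clear.

```bash
python3 -c "
from rig import robot
print(robot.finish_job())"
```

```text
the job is handed in; nothing more can be done
None
```

The lid is pushed flat against both bars, the red gate is shut behind it, the arm is clear, and the job was handed in at about 16 s; the result of the judging was not shown.

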